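# Move a push-fit filter capsule to the other gas outlet

## Task

Move the push-fit filter capsule from the outlet it sits on to the other, open outlet of the gas manifold. Squeeze its release ring all the way into the body so that the teeth let go, draw it straight off with the ring held in, then push it onto the other spigot, feeling for the bottom, until it is fully home and, let go, its ring springs back out and it stays locked. Be gentle: no hauling while the teeth hold, no ramming or wrenching of the spigots, no crushing of the capsule, and leave the things around it where they are.

Things in the scene. Friction and masses are not known exactly. Their poses are not given: they have to be found in the camera images.
- manifold: Gas manifold, fixed: aluminium bar 190 mm long (y), 50 deep (x), top 102 mm above the worktop, on a grey foot plate; two black knobs on top reach 124 mm. Origin: centre of its underside, on the worktop; x points to its back, z up. Two outlets leave its front (-x), parallel and level, 100 mm apart, axes 80 mm above the worktop.
- outlet_old: Outlet that carries the capsule at first (left or right one): brass nut 22 mm across, a steel spigot tube standing out level. Origin: on the tube axis at the nut's front face; x into the manifold, z up, spigot along -x: 10 mm diameter, 95 mm long; tip a cone (5 to 10 mm diameter over 5 mm), then a groove 5 mm in diameter, 13 mm long. A collar reaches 4 mm in front of the nut. Bears 25 N.
- outlet_new: The open outlet, made like outlet_old, same origin and axes, 100 mm beside it. But its spigot was clamped by hand: it stands out 85 to 105 mm, and points up to 0.015 rad left or right of -x. Neither is in the readings (only the nut is measured): find depth and line by feel. Bears 25 N.
- capsule: Push-fit filter capsule, white ribbed plastic, 34 mm diameter, 80 to 130 g. Origin: on the axis at the mouth face; x out of the mouth (into the manifold when fitted). Closed end at x = -44 mm, mouth 0, ring flange +4 to +8. Bore 11 mm diameter. Teeth inside lock in the spigot's groove with the tip 32 mm inside the mouth (origin 63 mm before outlet_old's nut). Crushed by a squeeze over 40 N.
- ring (a joint): Release ring at the capsule's mouth: grey flange 32 mm in diameter, 4 mm thick, round the tube. 0 = sprung out, 4 mm gap to the body; 0.004 m = pressed in against the body; the teeth let go from 0.003. Spring: 2 N to start, 5 N to bottom. Held in, the capsule slides freely; let out on a spigot that is fully home, it returns to 0.
- ring_face (a point): Centre of the ring's outer face (towards the manifold). Squeeze from above, one finger behind the ring (between ring and nut, over the tube), one on the closed end, tips 6 mm or more above the tube axis; ring and end reach 16 mm from it. 52 mm from ring face to closed end, 48 mm with the ring in.
- capsule_end (a point): Centre of the capsule's flat closed end. Inside is a sprung seal: the spigot's tip meets it 30.5 mm inside the mouth (1.5 N) and bottoms it at 33.5 mm (6 N), then it is hard; let go there, the teeth lock and the seal pushes the capsule back to 32 mm. Pushed on by this end with the ring out, the teeth snap over the cone at 5 to 8 N.
- hex_key: Bystander: black L-shaped hex key, 83 x 31 x 6 mm, lying beside the manifold. Leave it.
- port_nut: Bystander: spare stainless nut, 24 mm high, 27 mm wide, standing beside the manifold. Leave it.
- vial: Bystander: glass vial with a cap, 23 mm in diameter, 51 mm high, standing beside the manifold. Leave it.
- label_tape: Bystander: roll of label tape, 72 mm in diameter, 19 mm high, lying beside the manifold. Leave it.
Mind the look-alikes: they are no part of the job. Leave any black, pink or turquoise look-alike of the capsule alone.

How it is judged:
On the way:
1. the capsule is drawn clear of its first outlet (x of capsule in the frame of outlet_old below -0.1 m), for 0.1 s.
At the end, for the whole second after the job is handed in: The capsule is on the other outlet and locked: its mouth is 52 to 74 mm in front of that nut (the spigot's length decides where) and within 4 mm of its axis, in line with it to 0.1 rad, the spigot pressed on its sprung seal (over 3.5 N), its ring sprung back out (below 0.8 mm), at rest and let go (x of capsule in the frame of outlet_new between -0.074 and -0.052 m and y of capsule in the frame of outlet_new between -0.004 and 0.004 m and z of capsule in the frame of outlet_new between -0.004 and 0.004 m and value of joint ring below 0.0008 m and angle between the x axis of capsule and the x axis of outlet_new, either way round below 0.1 rad and contact force between capsule and outlet_new above 3.5 N and linear speed of capsule below 0.02 m/s); the robot touches nothing.
It fails at once if the capsule bears on the first outlet with more than 25 N (hauled while the teeth hold, or wrenched) (contact force between capsule and outlet_old above 25 N).
It fails at once if the capsule bears on the other outlet with more than 25 N (rammed or wrenched) (contact force between capsule and outlet_new above 25 N).
It fails at once if the capsule is squeezed with more than 40 N a finger (80 N of both fingers together) (contact force between the fingers and capsule above 80 N).
It fails at once if a bystander (hex key, nut, vial or tape) is moved more than 20 mm (distance of any of hex_key, port_nut, vial, label_tape from where it was at the start of the episode above 0.02 m).
It also fails if it takes over 58 s, if anything falls off the work surface, if the arm or the gripper's body presses on something with over 40 N, if the wrist force passes 120 N, or if a joint passes its speed limit or range.

## Robot

A 6-joint arm with a two-finger parallel gripper is mounted at the origin on a cart in front of the work surface, level with it; the furniture and walls round the work are solid. World frame = base frame: x ahead of the robot, y to its left, z up, the work surface at z = 0. Lengths are in m, angles in rad, forces in N, time in s.
With the tool pointing down it reaches from about 0.25 to 0.725 m from the base axis. Payload 4 kg.
Tool frame: the origin (TCP) lies at the very end of the fingers, on their centre line; the grasp point (between the pads) lies 19 mm behind it; z points along the fingers, y is the line along which they close (so a half turn about z gives the same grasp; the last joint's range is limited). The gripper opens to 85 mm and grips with 20 to 120 N. Pads are 22 mm wide; open, the fingers measure 114 mm over their backs; the gripper's body (76 mm by 85 mm) begins 54 mm behind the grasp point. The pads swing forward as they close: fully open they stand 13 mm farther back than shut.
Start: joints at [-1.291, 0.241, 0.005, 1.335, 0, 1.571], TCP at [0.138, -0.481, 0.194] pointing down, gripper open.
Joint ranges: [-2.72, 2.72], [-1.05, 1.87], [-1.09, 1.28], [-1.99, 2.15], [-1.42, 1.44], [-3.14, 3.14]. Speed limits (rad/s): [2.79, 2.79, 3.14, 3.14, 3.14, 3.14].

## Interface

Orientations are given as a unit quaternion [x, y, z, w].
In Python, from workcell import bot gives the robot as it stands.
- The arm moves only by the tool carry_out, never from a script. Its argument "increments" is one flat list of numbers, 5 for each row, row after row: the finger opening in cm, from 0 to 8.54, then the shift along the tool's x, y, z in cm, then the turn about the tool's z in rad. A call has exactly 5 rows; each row shifts and turns the commanded pose from where the row before left it, along the tool's axes as they then stand; what a row does not reach is not made up. A row lasts 1/8 s, in which the tool goes at most 62.5 mm and 10.7 degrees, less where a joint would pass 70% of its speed; a pose out of reach is approached as far as the arm can. A call with a gripper value outside its range is refused whole. The fingers move at their own pace and stop on an object; the grip force is fixed at half the most. Time passes only in rows, so rows that do not move let the fingers close, or fill a call up. It gives the time, the measured TCP pose, the force, the opening and the grip force at its end, in the units of the state.
- bot.get_obs(): the state, without advancing time (a new reading comes with each control period).
- bot.camera(name): name is "side" or "top" or "wrist"; returns a dict with "pixels" (420x560x3 uint8, blue, green, red), "range_z" (420x560 float32, m along the optical axis (not along the pixel's ray), 0 where there is no reading), "mtx" (3x3 intrinsics, pixels), "eye" and "attitude" of the camera in the world. Camera axes: x right, y down, z forward; pixel columns grow to the right and rows downward; lengths in m; the calibration is good to about 2 mm. A picture is of the moment at which its call begins.
- bot.job_done(): hands the job in; it is judged then, once.
Trained networks look in a picture, given as the dict that the camera call returned (one of the last four; its "shot" number tells which), for a name from the list of things; names that differ only in an ending like _2 or _b are one class to them, and where a whole thing is asked for, a point or a joint stands for the part that bears it (a point fixed in the world has none). Each returns a list of dicts, best first, with "p" (0 to 1); they miss things now and then, are a little off and sometimes report something else, mostly with a low value. They report only what shows in the picture. A call takes as long as a camera call. They do not tell look-alikes from the thing itself.
- bot.find_in(picture, name): "xyz" ([x, y, z] in m, in the coordinates of the camera as it stood for that picture, good to about 4 mm: the middle of the surface that is visible of it).
- bot.regions_of(picture, name): "mask" (420x560 bool, what is visible of it).
- bot.place_of(picture, name): "xyz" ([x, y, z] in m, in the coordinates of the camera as it stood for that picture, good to about 4 mm: a listed point, or the origin of a listed thing).
The state is a dict: "clock": time; "joint_pos": joint angles; "joint_vel": joint speeds; "tau": joint torques, N m; "eef_pos": TCP position; "tool_rot": TCP orientation; "ft_force": force on the tool from outside, world axes, zero at the start; "ft_torque": the same for the moment, N m; "grip_width": finger opening in m; "grasp_force": force on a finger pad.
Only numpy, scipy, OpenCV 4.12 (cv2) and the standard library are available. Lean on these libraries where they do the work, as an engineer would, in place of code of your own. Each camera call takes 0.05 s, during which the arm holds its last target. There are 200 camera calls.

## Working session

There is one attempt and no reset: what is moved stays moved. The work goes in short steps, Python scripts to look and compute and a tool call to move; the robot and the scene stay as the last step left them, time stands still between calls to the robot, and variables do not carry over. Pictures are saved under pics/ and viewed, at most 10 in all, crops included, and the job is handed in when it is done.

Besides the shell and the picture viewer there is one more tool, called after "Emit:" in YAML: its name, and indented under it one key for each argument. carry_out: Moves the arm, as the interface text tells. Its arguments: {"type":"object","properties":{"increments":{"type":"array","items":{"type":"number"}}},"required":["increments"]}

```bash
mkdir -p pics && cat > h.py <<'E'
import numpy as np, cv2
from scipy.spatial.transform import Rotation as R
from workcell import bot
def Rc(p):
    a=np.array(p["attitude"]); return a if a.shape==(3,3) else R.from_quat(a).as_matrix()
def w(p,x): return Rc(p)@np.array(x)+np.array(p["eye"])
def px(p,x):
    c=Rc(p).T@(np.array(x)-np.array(p["eye"])); q=np.array(p["mtx"])@c; return q[:2]/q[2]
def pix2w(p,u,v):
    z=p["range_z"][int(v),int(u)]; return w(p,z*(np.linalg.inv(p["mtx"])@[u,v,1]))
def cloud(p,m):
    v,u=np.nonzero(m&(p["range_z"]>0)); z=p["range_z"][v,u]
    c=(np.linalg.inv(p["mtx"])@np.c_[u,v,np.ones(len(u))].T)*z
    return (Rc(p)@c).T+np.array(p["eye"])
E
python3 - <<'E'
from h import *
o=bot.get_obs(); print({k:np.round(v,3) for k,v in o.items()})
ims=[]
for n in ["top","side"]:
    p=bot.camera(n); print(n,np.round(p["eye"],3),np.round(Rc(p),2).tolist(),p["shot"]); ims.append(p["pixels"]); cv2.imwrite(f"pics/{n}0.png",p["pixels"])
    for t in ["manifold","outlet_old","outlet_new","capsule","ring_face","capsule_end","hex_key","port_nut","vial","label_tape"]:
        for d in bot.place_of(p,t)[:3]:
            x=w(p,d["xyz"]); print(t,round(d["p"],2),np.round(x,3),np.round(px(p,x)))
E
```

```text
{'clock': np.float64(0.0), 'joint_pos': array([-1.291,  0.241,  0.004,  1.335,  0.   ,  1.571]), 'joint_vel': array([ 0.001,  0.001, -0.001, -0.001,  0.   , -0.   ]), 'tau': array([ 1.0000e-03, -3.7232e+01,  2.5241e+01,  1.7000e-02,  0.0000e+00,
        0.0000e+00]), 'eef_pos': array([ 0.138, -0.48 ,  0.193]), 'tool_rot': array([ 0.99 ,  0.139, -0.   , -0.001]), 'ft_force': array([0.201, 0.489, 0.101]), 'ft_torque': array([-0.044, -0.059,  0.059]), 'grasp_force': np.float64(0.0), 'grip_width': np.float64(0.086)}
top [0.466 0.069 1.319] [[0.01, -1.0, 0.06], [-1.0, -0.01, 0.0], [-0.0, -0.06, -1.0]] 1
manifold 0.8 [0.625 0.057 0.   ] [281. 185.]
outlet_old 0.69 [ 0.622  0.059 -0.001] [281. 186.]
outlet_old 0.43 [0.582 0.011 0.076] [300. 199.]
outlet_new 0.8 [0.585 0.108 0.081] [260. 197.]
outlet_new 0.16 [ 0.581  0.224 -0.004] [216. 202.]
capsule 0.76 [ 0.692 -0.124  0.021] [354. 158.]
capsule 0.63 [0.389 0.03  0.016] [291. 278.]
capsule 0.5 [0.515 0.01  0.081] [301. 227.]
ring_face 0.59 [ 0.695 -0.123  0.016] [353. 158.]
ring_face 0.58 [0.471 0.102 0.018] [263. 245.]
ring_face 0.38 [0.
[... 704 characters left out ...]
w 0.53 [0.586 0.01  0.078] [260. 214.]
outlet_new 0.22 [0.627 0.057 0.003] [234. 256.]
capsule 0.9 [0.519 0.016 0.083] [293. 217.]
capsule 0.81 [0.479 0.101 0.018] [304. 271.]
capsule 0.58 [0.389 0.031 0.02 ] [356. 257.]
ring_face 0.63 [0.526 0.01  0.078] [290. 217.]
ring_face 0.52 [ 0.463 -0.122  0.001] [329. 226.]
ring_face 0.41 [0.379 0.033 0.022] [361. 258.]
capsule_end 0.8 [0.431 0.033 0.014] [334. 258.]
capsule_end 0.75 [0.522 0.107 0.017] [280. 269.]
capsule_end 0.64 [0.475 0.015 0.08 ] [315. 221.]
hex_key 0.72 [ 0.501  0.202 -0.003] [280. 309.]
port_nut 0.54 [0.584 0.221 0.004] [230. 305.]
vial 0.76 [ 0.591 -0.085  0.002] [269. 227.]
label_tape 0.85 [ 0.464 -0.118  0.   ] [328. 227.]
```

```bash
python3 - <<'E'
import cv2, numpy as np
a=cv2.imread("pics/top0.png")[120:310,190:390]; b=cv2.imread("pics/side0.png")[170:340,200:400]
a=cv2.resize(a,(400,380),interpolation=2); b=cv2.resize(b,(400,340),interpolation=2)
o=np.zeros((380,800,3),np.uint8);o[:,:400]=a;o[:340,400:]=b;cv2.imwrite("pics/c1.png",o)
E
```

```text
(no output)
```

View pics/c1.png

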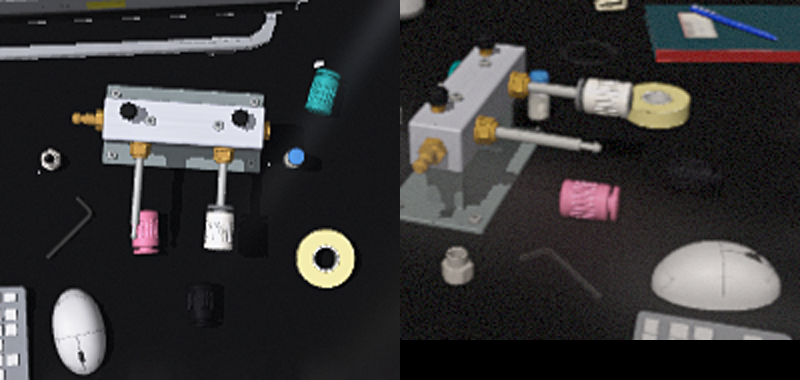

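The top view (crop scale 2, offset (190,120)) shows four capsule-like things:
- White ribbed capsule on the right spigot, px (299,234).
- Pink look-alike lying at (263,235).
- Black look-alike at (292,272).
- Turquoise look-alike at (352,165).

I choose the white one: it sits on the tube at z≈0.08. The open outlet is the left one, at y≈0.109.

```bash
python3 - <<'E'
import numpy as np
p=np.array([.138,-.48,.193]); t=np.array([.48,.03,.2]); psi=-1.29; n=15
d=(t-p)/n*100; out=[]
for i in range(n):
    turn=-0.129 if i<10 else 0
    x=np.array([-np.sin(psi),np.cos(psi)]); y=np.array([np.cos(psi),np.sin(psi)])
    out.append([8.5,round(x@d[:2],2),round(y@d[:2],2),round(-d[2],2),turn]); psi-=turn
for k in range(3): print(sum(out[5*k:5*k+5],[]))
E
```

```text
[8.5, np.float64(3.13), np.float64(-2.64), np.float64(-0.05), -0.129, 8.5, np.float64(3.45), np.float64(-2.21), np.float64(-0.05), -0.129, 8.5, np.float64(3.7), np.float64(-1.75), np.float64(-0.05), -0.129, 8.5, np.float64(3.9), np.float64(-1.26), np.float64(-0.05), -0.129, 8.5, np.float64(4.03), np.float64(-0.75), np.float64(-0.05), -0.129]
[8.5, np.float64(4.09), np.float64(-0.22), np.float64(-0.05), -0.129, 8.5, np.float64(4.08), np.float64(0.31), np.float64(-0.05), -0.129, 8.5, np.float64(4.01), np.float64(0.83), np.float64(-0.05), -0.129, 8.5, np.float64(3.87), np.float64(1.34), np.float64(-0.05), -0.129, 8.5, np.float64(3.67), np.float64(1.82), np.float64(-0.05), -0.129]
[8.5, np.float64(3.4), np.float64(2.28), np.float64(-0.05), 0, 8.5, np.float64(3.4), np.float64(2.28), np.float64(-0.05), 0, 8.5, np.float64(3.4), np.float64(2.28), np.float64(-0.05), 0, 8.5, np.float64(3.4), np.float64(2.28), np.float64(-0.05), 0, 8.5, np.float64(3.4), np.float64(2.28), np.float64(-0.05), 0]
```

Emit:
carry_out:
  increments: [8.5,3.13,-2.64,-0.05,-0.129,8.5,3.45,-2.21,-0.05,-0.129,8.5,3.7,-1.75,-0.05,-0.129,8.5,3.9,-1.26,-0.05,-0.129,8.5,4.03,-0.75,-0.05,-0.129]

```text
clock: 1.72
eef_pos: [0.2529, -0.3095, 0.1969]
tool_rot: [0.894, 0.448, 0.0, 0.0]
ft_force: [1.9, 0.3, 0.7]
grip_width: 0.0853
grasp_force: 0.0
```

Emit:
carry_out:
  increments: [8.5,4.09,-0.22,-0.05,-0.129,8.5,4.08,0.31,-0.05,-0.129,8.5,4.0,0.83,-0.05,-0.129,8.5,3.87,1.34,-0.05,-0.129,8.5,3.67,1.82,-0.05,-0.129]

```text
clock: 2.35
eef_pos: [0.3672, -0.1395, 0.1995]
tool_rot: [0.706, 0.708, 0.0, 0.0]
ft_force: [0.5, -0.5, 0.6]
grip_width: 0.0849
grasp_force: 0.0
```

Emit:
carry_out:
  increments: [8.5,3.4,2.28,-0.05,0,8.5,3.4,2.28,-0.05,0,8.5,3.4,2.28,-0.05,0,8.5,3.4,2.28,-0.05,0,8.5,3.4,2.28,-0.05,0]

```text
clock: 2.98
eef_pos: [0.4813, 0.0304, 0.2018]
tool_rot: [0.707, 0.707, 0.0, 0.0]
ft_force: [0.5, -1.5, -0.5]
grip_width: 0.085
grasp_force: 0.0
```

```bash
python3 - <<'E'
from h import *
p=bot.camera("wrist"); print(np.round(p["eye"],3),np.round(Rc(p),2).tolist()); cv2.imwrite("pics/w1.png",p["pixels"])
for t in ["outlet_old","outlet_new","capsule","ring_face","capsule_end"]:
    for d in bot.place_of(p,t)[:3]:
        x=w(p,d["xyz"]); print(t,round(d["p"],2),np.round(x,4),np.round(px(p,x)))
m=np.ones(p["range_z"].shape,bool); C=cloud(p,m)
# crest lines of cylinders: points near z>0.06, report per x-slice for y windows
for y0,name in ((0.011,"old"),(0.109,"new")):
    for xs in np.arange(.44,.6,.01):
        s=C[(abs(C[:,0]-xs)<.003)&(abs(C[:,1]-y0)<.025)&(C[:,2]>.06)&(C[:,2]<.103)]
        if len(s)>10: print(name,round(xs,3),len(s),"y",np.round([s[:,1].min(),s[:,1].max(),(s[:,1].min()+s[:,1].max())/2],4),"ztop",round(np.percentile(s[:,2],97),4))
E
```

```text
[0.482 0.114 0.38 ] [[1.0, -0.0, -0.0], [-0.0, -0.94, -0.33], [0.0, 0.33, -0.94]]
outlet_old 0.82 [0.5843 0.007  0.0772] [381. 212.]
outlet_new 0.75 [0.5815 0.1102 0.0808] [391. 104.]
capsule 0.96 [ 0.6897 -0.1222  0.0144] [436. 288.]
capsule 0.83 [0.3872 0.036  0.0118] [198. 170.]
capsule 0.8 [0.4718 0.1003 0.0176] [269. 112.]
ring_face 0.59 [0.5267 0.0132 0.0798] [324. 207.]
ring_face 0.49 [0.3817 0.0284 0.0151] [193. 177.]
ring_face 0.47 [0.4729 0.1049 0.0154] [270. 108.]
capsule_end 0.9 [0.5221 0.1034 0.0167] [316. 109.]
capsule_end 0.85 [0.477  0.0134 0.0772] [274. 206.]
capsule_end 0.84 [0.4342 0.0349 0.0165] [237. 171.]
old 0.48 206 y [-0.0018  0.0308  0.0145] ztop 0.0964
old 0.49 201 y [-0.0025  0.0293  0.0134] ztop 0.0951
old 0.5 206 y [-0.0028  0.0292  0.0132] ztop 0.0952
old 0.51 206 y [-0.0027  0.0285  0.0129] ztop 0.0953
old 0.52 169 y [-0.003   0.028   0.0125] ztop 0.0946
old 0.53 51 y [0.0074 0.0164 0.0119] ztop 0.0846
old 0.54 62 y [0.0056 0.0159 0.0107] ztop 0.0849
old 0.55 64 y [0.0059 0.0154 0.0107] ztop 0.0846
old 0.56 61 y [0.0051 0.015  0.01  ] ztop 0.0847
old 0.57 61 y [0.005  0.0141 0.0096] ztop 0.0846
old 0.58 176 y [-0.003   0.0209  0.009 ] ztop 0.0901
old 0.59 176 y [-0.0046  0.0209  0.0082] ztop 0.0921
new 0.49 60 y [0.1099 0.1182 0.114 ] ztop 0.0834
new 0.5 41 y [0.1115 0.1157 0.1136] ztop 0.0824
new 0.51 81 y [0.1081 0.1174 0.1128] ztop 0.0846
new 0.52 81 y [0.1073 0.1165 0.1119] ztop 0.0847
new 0.53 77 y [0.1073 0.1166 0.1119] ztop 0.0846
new 0.54 83 y [0.1064 0.1157 0.1111] ztop 0.0843
new 0.55 83 y [0.1055 0.1149 0.1102] ztop 0.0847
new 0.56 79 y [0.1047 0.1149 0.1098] ztop 0.0846
new 0.57 80 y [0.1046 0.114  0.1093] ztop 0.0848
new 0.58 140 y [0.1003 0.1165 0.1084] ztop 0.0873
new 0.59 198 y [0.096  0.1199 0.1079] ztop 0.091
```

View pics/w1.png

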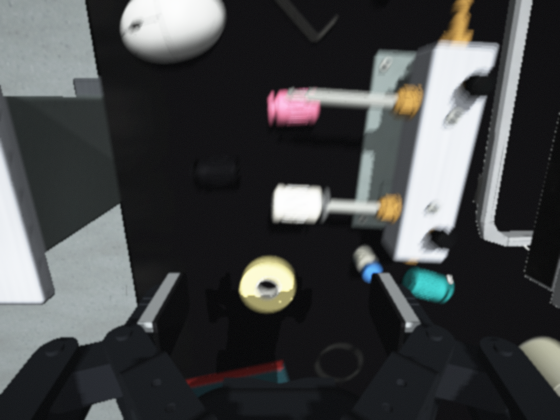

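The white capsule at (300,204) is on the lower spigot. The pink look-alike (293,107) lies on the table under the open spigot, and the black one is at (216,172). The tubes are yawed about -0.055 rad. I'll fit the lines and edges.

```bash
python3 - <<'E'
from h import *
p=bot.camera("wrist"); C=cloud(p,np.ones(p["range_z"].shape,bool)); print(bot.get_obs()["eef_pos"])
def mid(y0,a,b,hw=.025):
    X=[];Y=[]
    for xs in np.arange(a,b,.002):
        s=C[(abs(C[:,0]-xs)<.0015)&(abs(C[:,1]-y0)<hw)&(C[:,2]>.075)&(C[:,2]<.103)]
        if len(s)>6: X.append(xs);Y.append((s[:,1].min()+s[:,1].max())/2)
    return np.polyfit(X,Y,1)
print("old tube",mid(.011,.535,.572),"capsule",mid(.011,.48,.515),"old all",mid(.011,.48,.572),"new",mid(.111,.506,.57))
for y0 in (.0115,.112):
    print([(round(x,3),round(1e3*np.percentile(s[:,2],95),1),round(1e3*np.ptp(s[:,1]),1)) for x in np.arange(.470,.595,.002) for s in [C[(abs(C[:,0]-x)<.001)&(abs(C[:,1]-y0)<.025)&(C[:,2]>.07)&(C[:,2]<.106)]] if len(s)>3])
s=C[(C[:,2]>.1)&(C[:,2]<.104)&(C[:,0]>.55)]; f=[]
for y in np.arange(-.02,.13,.005):
    q=s[abs(s[:,1]-y)<.002]; f.append((y,q[:,0].min()) if len(q)>5 else (y,np.nan))
f=np.array(f); f=f[~np.isnan(f[:,1])]; print("front edge fit x(y)",np.polyfit(f[:,0],f[:,1],1))
E
```

```text
[0.4800304  0.02843066 0.20169986]
old tube [-0.04035941  0.0327291 ] capsule [-0.04536219  0.03619103] old all [-0.05591283  0.04159065] new [-0.05979898  0.1432621 ]
[(np.float64(0.474), np.float64(92.3), np.float64(23.2)), (np.float64(0.476), np.float64(95.3), np.float64(30.0)), (np.float64(0.478), np.float64(96.7), np.float64(31.0)), (np.float64(0.48), np.float64(96.4), np.float64(31.0)), (np.float64(0.482), np.float64(96.0), np.float64(30.3)), (np.float64(0.484), np.float64(94.6), np.float64(31.0)), (np.float64(0.486), np.float64(95.2), np.float64(31.2)), (np.float64(0.488), np.float64(94.7), np.float64(31.6)), (np.float64(0.49), np.float64(94.9), np.float64(30.9)), (np.float64(0.492), np.float64(95.4), np.float64(31.6)), (np.float64(0.494), np.float64(94.8), np.float64(31.4)), (np.float64(0.496), np.float64(94.7), np.float64(30.5)), (np.float64(0.498), np.float64(95.0), np.float64(30.4)), (np.float64(0.5), np.float64(94.4), np.float64(30.6)), (np.float64(0.502), np.float64(94.9), np.float64(30.7)), (np.float64(0.504), np.float64(95.1), np.float64(28.5)), (np.float64(0.506), np.
[... 4929 characters left out ...]
np.float64(84.5), np.float64(9.2)), (np.float64(0.574), np.float64(84.5), np.float64(9.2)), (np.float64(0.576), np.float64(83.6), np.float64(9.3)), (np.float64(0.578), np.float64(84.3), np.float64(8.4)), (np.float64(0.58), np.float64(84.2), np.float64(9.3)), (np.float64(0.582), np.float64(86.9), np.float64(16.2)), (np.float64(0.584), np.float64(88.2), np.float64(17.8)), (np.float64(0.586), np.float64(89.6), np.float64(23.8)), (np.float64(0.588), np.float64(90.5), np.float64(24.6)), (np.float64(0.59), np.float64(90.6), np.float64(24.6)), (np.float64(0.592), np.float64(90.7), np.float64(23.7)), (np.float64(0.594), np.float64(91.0), np.float64(23.7))]
front edge fit x(y) [0.05012822 0.59538433]
```

Emit:
carry_out:
  increments: [5.0,-0.5,0.7,1.5,0.05,5.0,-0.5,0.7,1.5,0,5.0,-0.45,0.7,1.5,0,5.0,0,0,0.5,0,5.0,0,0,0,0]

```text
clock: 3.95
eef_pos: [0.5006, 0.0139, 0.1511]
tool_rot: [0.725, 0.689, -0.001, -0.001]
ft_force: [0.3, -0.0, -0.3]
grip_width: 0.0501
grasp_force: 0.0
```

```bash
python3 - <<'E'
from h import *
o=bot.get_obs(); print(o["eef_pos"],o["grip_width"],o["grasp_force"],o["ft_force"])
for n in ("side","wrist"):
    p=bot.camera(n); cv2.imwrite(f"pics/{n}2.png",p["pixels"]); C=cloud(p,np.ones(p["range_z"].shape,bool))
    s=C[(abs(C[:,0]-.5)<.07)&(abs(C[:,1]-.0135)<.03)&(C[:,2]>.105)&(C[:,2]<.23)]
    for a in (0.45,.46,.47,.48,.52,.53,.54,.55):
        q=s[abs(s[:,0]-a)<.005]
        if len(q)>3: print(n,a,len(q),"zmin",np.round(np.percentile(q[:,2],[0,2,10]),4),"y",np.round([q[:,1].min(),q[:,1].max()],4))
E
```

```text
[0.50060079 0.01389168 0.15113551] 0.05010803754186892 0.0 [ 0.32896672 -0.00655167 -0.31526948]
side 0.46 30 zmin [0.2024 0.2025 0.2047] y [0.0081 0.026 ]
side 0.47 102 zmin [0.1916 0.1939 0.1977] y [0.0164 0.0289]
side 0.48 28 zmin [0.1947 0.1958 0.1997] y [0.0213 0.0302]
side 0.53 131 zmin [0.1919 0.1934 0.1971] y [0.0022 0.0278]
side 0.54 48 zmin [0.1986 0.1994 0.203 ] y [0.0153 0.0233]
wrist 0.46 141 zmin [0.198  0.1997 0.2028] y [0.0217 0.0232]
wrist 0.47 863 zmin [0.1937 0.1959 0.2002] y [0.0035 0.0272]
wrist 0.48 1113 zmin [0.1896 0.1931 0.1981] y [0.0038 0.027 ]
wrist 0.53 1724 zmin [0.1906 0.194  0.1984] y [0.0011 0.0242]
wrist 0.54 392 zmin [0.1971 0.1984 0.2013] y [0.0178 0.0198]
```

```bash
python3 - <<'E'
import cv2, numpy as np
from h import *
a=cv2.imread("pics/side2.png")[100:290,200:400]; b=cv2.imread("pics/wrist2.png")[150:420,130:430]
o=np.zeros((400,800,3),np.uint8);o[:380,:400]=cv2.resize(a,(400,380),interpolation=2);o[:360,400:]=cv2.resize(b,(400,360));cv2.imwrite("pics/c2.png",o)
E
```

```text
(no output)
```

View pics/c2.png

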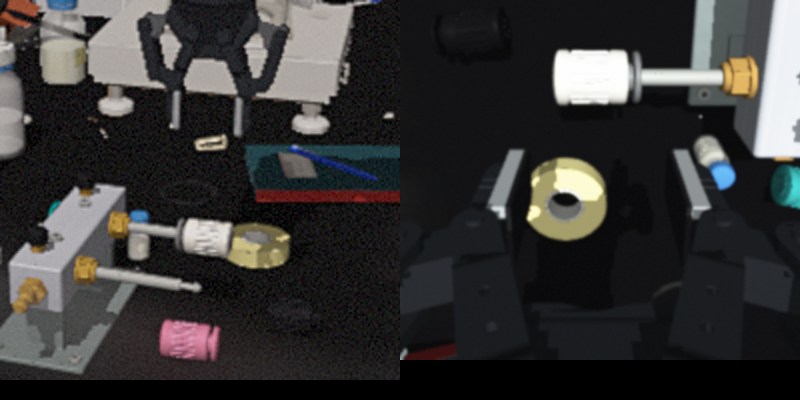

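```bash
python3 - <<'E'
from h import *
for n,pts in (("side",[(289,165),(320,166.5)]),("wrist",[(216,262),(344,262),(221,262),(338,262)])):
    p=bot.camera(n)
    for u,v in pts:
        r=Rc(p)@(np.linalg.inv(p["mtx"])@[u,v,1]); k=(0.0245-p["eye"][1])/r[1]; print(n,u,v,np.round(p["eye"]+k*r,4), "mm/px",k/p["mtx"][0][0]*1e3)
p0=bot.camera("wrist"); g=cv2.cvtColor(p0["pixels"],6); print(np.array2string(g[255:275,205:235:2],max_line_width=200))
E
```

```text
side 289 165 [0.5274 0.0245 0.193 ] mm/px 1.8504152892031596
side 320 166.5 [0.4696 0.0245 0.196 ] mm/px 1.8272870964925703
wrist 216 262 [0.4718 0.0245 0.1919] mm/px 0.4864394571008737
wrist 344 262 [0.5328 0.0245 0.1976] mm/px 0.4664853617391482
wrist 221 262 [0.4743 0.0245 0.1921] mm/px 0.4856280145272062
wrist 338 262 [0.5301 0.0245 0.1974] mm/px 0.4673840693809894
[[ 19  18  20  20  19  17  19  19  18  19  17  19  19  17  18]
 [ 19  18  20  18  19  18  19  18  19  19  19  19  19  18  20]
 [ 18  20  20  19  19  21  18  19  19  20  19  20  20  20  19]
 [ 19  19  19  20  19  19  19  19  18  19  20  18  19  19  18]
 [ 19  20  19  18  20  17  18  18  19  19  18  19  18  17  19]
 [ 18  19  19  19  22  21  22  22  21  19  19  18  19  19  19]
 [ 19  20  19  26  47  48  47  47  47  30  18  18  17  19  20]
 [ 20  19  17  46  94  96  95  95  92  46  19  18  20  20  18]
 [ 18  18  19  71 132 134 133 134 125  53  20  16  20  19  20]
 [ 19  18  20  90 146 146 147 147 131  45  19  16  19  20  19]
 [ 19  19  27 111 148 147 148 148 123  33  18  16  19  20  18]
 [ 19  18  41 128 147 148 147 147 108  28  16  15  19  19  19]
 [ 19  18  61 139 147 147 147 147  89  25  15  14  18  18  19]
 [ 19  18  76 145 148 147 147 143  74  22  14  12  17  19  20]
 [ 20  21  89 146 147 147 148 138  59  21  12  14  19  18  20]
 [ 18  28 110 147 147 148 147 127  42  19  13  13  19  19  19]
 [ 21  44 127 148 147 147 147 114  32  18  14  12  18  20  18]
 [ 25  63 140 147 147 147 146 103  27  17  13  12  18  19  19]
 [ 29  78 144 147 147 147 144  85  24  15  11  13  19  18  35]
 [ 31  93 146 146 147 148 140  68  23  15  12  13  18  22  69]]
```

```bash
python3 - <<'E'
from h import *
o=bot.get_obs(); print({k:np.round(o[k],4) for k in ("clock","eef_pos","joint_pos","tool_rot","ft_force","grip_width")})
p=bot.camera("wrist"); print("eye",p["eye"]); T=R.from_quat(o["tool_rot"]).as_matrix()
print("eye in tool", T.T@(np.array(p["eye"])-o["eef_pos"]))
C=cloud(p,np.ones(p["range_z"].shape,bool)); g=p["pixels"].mean(2)
m=np.zeros(g.shape,bool); m[255:300,205:235]=g[255:300,205:235]>120; print(m.sum(), (p["range_z"][m]>0).mean()); D=cloud(p,m); print("pad pts tool frame", np.round((D-o["eef_pos"])@T,4)[::40])
E
```

```text
{'clock': np.float64(4.2), 'eef_pos': array([0.5014, 0.0142, 0.1523]), 'joint_pos': array([ 0.0283,  0.2652, -0.0734,  1.2311, -0.    ,  1.6497]), 'tool_rot': array([7.248e-01, 6.890e-01, 4.000e-04, 4.000e-04]), 'ft_force': array([-0.0288, -1.0258, -0.3591]), 'grip_width': np.float64(0.0501)}
eye [0.50582446 0.09796498 0.33075615]
eye in tool [ 0.0839277   0.00034358 -0.17846277]
457 0.9978118161925602
pad pts tool frame [[ 0.0107 -0.0305 -0.0441]
 [ 0.0102 -0.0305 -0.047 ]
 [ 0.011  -0.0308 -0.052 ]
 [ 0.0107 -0.0268 -0.0541]
 [ 0.011  -0.0291 -0.058 ]
 [ 0.0106 -0.0305 -0.0597]
 [ 0.0105 -0.0273 -0.061 ]
 [ 0.0111 -0.0299 -0.0643]
 [-0.1183 -0.0545  0.1344]
 [ 0.0103 -0.0266 -0.0667]
 [-0.1269 -0.0516  0.1354]
 [-0.1325 -0.0554  0.1358]]
```

Emit:
carry_out:
  increments: [7.0,0,0,1.0,0,7.0,0,0,1.5,0,7.0,0,0,1.5,0,7.0,0,0,1.2,0,7.0,0,0,0.4,0]

```text
clock: 4.88
eef_pos: [0.5002, 0.014, 0.0943]
tool_rot: [0.725, 0.689, -0.001, -0.001]
ft_force: [-0.9, -0.2, 0.1]
grip_width: 0.0699
grasp_force: 0.0
```

```bash
python3 - <<'E'
from h import *
o=bot.get_obs(); print({k:np.round(o[k],4) for k in ("clock","eef_pos","ft_force","grip_width")})
p=bot.camera("wrist"); q=bot.camera("side")
a=cv2.resize(p["pixels"][100:400,130:430],(400,400)); b=cv2.resize(q["pixels"][120:270,220:370],(400,400),interpolation=2)
cv2.imwrite("pics/c3.png",np.hstack([a,b]))
T=R.from_quat(o["tool_rot"]).as_matrix()
for n,s in (("w",p),("s",q)):
    C=(cloud(s,np.ones(s["range_z"].shape,bool))-o["eef_pos"])@T
    for sg in (-1,1):
        D=C[(abs(C[:,0])<.013)&(sg*C[:,1]>.03)&(sg*C[:,1]<.06)&(C[:,2]<.012)&(C[:,2]>-.09)]
        print(n,sg,len(D),np.round(np.sort(D[:,2])[-6:],4))
E
```

```text
{'clock': np.float64(4.875), 'eef_pos': array([0.5002, 0.014 , 0.0943]), 'ft_force': array([-0.8542, -0.1658,  0.1433]), 'grip_width': np.float64(0.0699)}
w -1 3061 [-0.0436 -0.0433 -0.0431 -0.0429 -0.0428 -0.0425]
w 1 3512 [0.0119 0.0119 0.0119 0.0119 0.012  0.012 ]
s -1 158 [-0.05   -0.0495 -0.0489 -0.0487 -0.047  -0.0466]
s 1 213 [0.0115 0.0116 0.0116 0.0117 0.0118 0.0119]
```

View pics/c3.png

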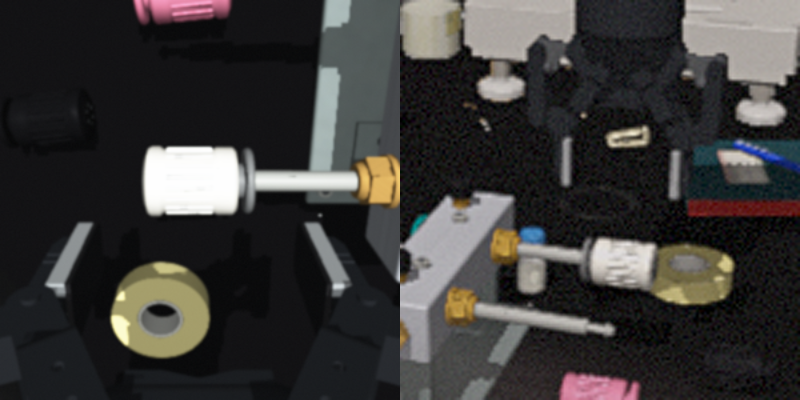

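The cameras agree that the real fingertips sit about 42 mm above the reported TCP. I trust the cameras over the stated TCP, so I'll lower further and measure the pads against the capsule.

Emit:
carry_out:
  increments: [6.6,0,0,1.0,0,6.6,0,0,1.2,0,6.6,0,0,1.2,0,6.6,0,0,0.6,0,6.6,0,0,0,0]

```text
clock: 5.6
eef_pos: [0.5006, 0.014, 0.055]
tool_rot: [0.725, 0.689, -0.001, -0.0]
ft_force: [-0.3, 0.7, 1.4]
grip_width: 0.0662
grasp_force: 0.0
```

```bash
cat > look.py <<'E'
from h import *
o=bot.get_obs(); print({k:np.round(o[k],4) for k in ("clock","eef_pos","ft_force","grip_width","grasp_force")})
p=bot.camera("wrist"); T=R.from_quat(o["tool_rot"]).as_matrix()
C=cloud(p,np.ones(p["range_z"].shape,bool)); L=(C-o["eef_pos"])@T
sel=(abs(L[:,0])<.016)&(abs(L[:,1])<.055)&(L[:,2]<-.02)&(L[:,2]>-.07)
for sg in (-1,1):
    D=L[sel&(sg*L[:,1]>0.015)&(C[:,2]>.1)]
    if len(D): print("pad",sg,"z max",np.round(np.percentile(D[:,2],[98,99.8,100]),4),"world z",round(o["eef_pos"][2]-np.percentile(D[:,2],99.8),4),"inner |y|",np.round(np.percentile(sg*D[D[:,2]>-.06][:,1],[.5,2,50,98]),4),"x",np.round([D[:,0].min(),D[:,0].max()],4))
cap=L[(abs(L[:,0])<.006)&(C[:,2]>.090)&(C[:,2]<.0985)&(abs(L[:,1])<.045)]
if len(cap): print("capsule+ring along tool y",np.round(np.percentile(cap[:,1],[.5,2,98,99.5]),4))
E
python3 look.py; python3 - <<'E'
from h import *
p=bot.camera("wrist");cv2.imwrite("pics/c4.png",p["pixels"][60:420,100:460])
E
```

```text
{'clock': np.float64(5.6), 'eef_pos': array([0.5006, 0.014 , 0.055 ]), 'ft_force': array([-0.2985,  0.7009,  1.421 ]), 'grip_width': np.float64(0.0662), 'grasp_force': np.float64(0.0)}
pad -1 z max [-0.0465 -0.0453 -0.0452] world z 0.1003 inner |y| [0.0324 0.0324 0.033  0.0456] x [-0.0118  0.0116]
pad 1 z max [-0.0462 -0.0453 -0.0452] world z 0.1003 inner |y| [0.033  0.0331 0.0336 0.0462] x [-0.0118  0.0116]
capsule+ring along tool y [-0.0326 -0.025   0.025   0.0332]
```

View pics/c4.png

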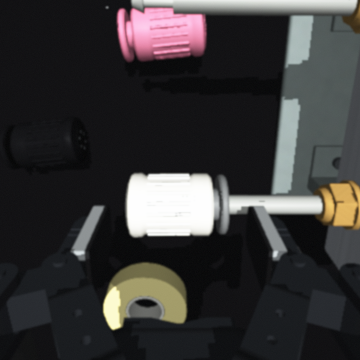

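Emit:
carry_out:
  increments: [6.4,0,0,0.3,0,6.2,0,0,0.3,0,5.9,0,0,0.2,0,5.6,0,0,0,0,5.4,0,0,0,0]

```text
clock: 6.32
eef_pos: [0.5012, 0.014, 0.0477]
tool_rot: [0.725, 0.689, 0.0, 0.0]
ft_force: [-0.9, -0.3, 0.2]
grip_width: 0.0536
grasp_force: 0.0
```

```bash
sed -i 's/C\[:,2\]>.1)/C[:,2]>.0865)\&(abs(L[:,0])>.0)\&(abs(L[:,1])>o["grip_width"]\/2-.001)/' look.py && python3 look.py; python3 - <<'E'
from h import *
p=bot.camera("wrist");cv2.imwrite("pics/c5.png",cv2.resize(p["pixels"][160:340,180:420],None,fx=3,fy=3))
E
```

```text
{'clock': np.float64(6.325), 'eef_pos': array([0.5012, 0.014 , 0.0477]), 'ft_force': array([-0.8915, -0.3487,  0.1625]), 'grip_width': np.float64(0.0536), 'grasp_force': np.float64(0.0)}
pad -1 z max [-0.043  -0.0398 -0.0389] world z 0.0875 inner |y| [0.0259 0.0262 0.0277 0.0397] x [-0.0119  0.0117]
pad 1 z max [-0.0423 -0.0398 -0.0391] world z 0.0875 inner |y| [0.0271 0.0272 0.0283 0.0404] x [-0.0118  0.0118]
capsule+ring along tool y [-0.0268 -0.0266  0.0273  0.0275]
```

View pics/c5.png

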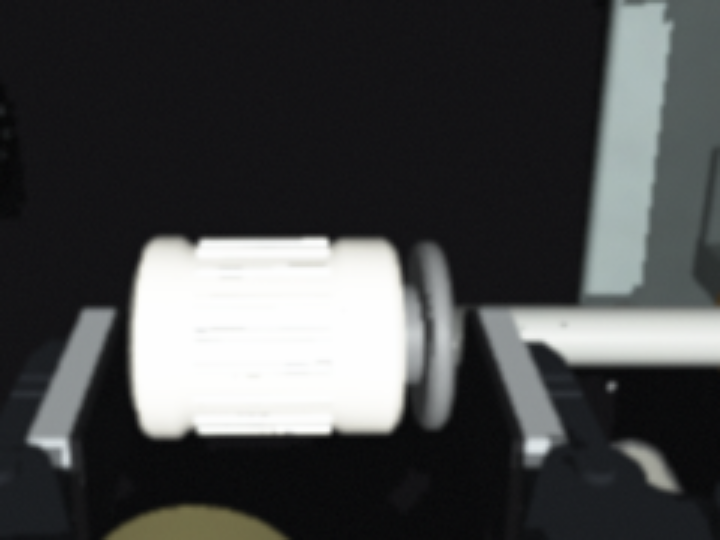

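```bash
python3 - <<'E'
from h import *
p=bot.camera("wrist"); o=bot.get_obs(); T=R.from_quat(o["tool_rot"]).as_matrix(); 
for nm,cols,rows in (("Lpad",[207,212,216],range(262,300,5)),("Rpad",[342,346,350],range(262,300,5)),("cap",[226,230,250,290,311],[270,280]),("ring",[322,326,330],[250,262,272])):
    for c in cols: print(nm,c,[tuple(np.round(1e3*((pix2w(p,c,r)-o["eef_pos"])@T),1)) for r in rows if p["range_z"][r,c]>0][:5])
E
```

```text
Lpad 207 [(np.float64(-39.5), np.float64(-56.8), np.float64(49.6)), (np.float64(10.4), np.float64(-32.7), np.float64(-47.2)), (np.float64(10.6), np.float64(-31.7), np.float64(-52.2)), (np.float64(10.8), np.float64(-30.7), np.float64(-56.8)), (np.float64(10.8), np.float64(-29.8), np.float64(-60.8))]
Lpad 212 [(np.float64(-39.5), np.float64(-52.9), np.float64(49.8)), (np.float64(10.9), np.float64(-30.2), np.float64(-48.2)), (np.float64(10.6), np.float64(-29.4), np.float64(-52.2)), (np.float64(10.5), np.float64(-28.6), np.float64(-56.3)), (np.float64(10.3), np.float64(-27.9), np.float64(-59.9))]
Lpad 216 [(np.float64(-38.8), np.float64(-49.4), np.float64(48.4)), (np.float64(10.7), np.float64(-28.4), np.float64(-47.8)), (np.float64(10.8), np.float64(-27.6), np.float64(-52.5)), (np.float64(10.2), np.float64(-27.0), np.float64(-55.8)), (np.float64(9.2), np.float64(-26.6), np.float64(-58.2))]
Rpad 342 [(np.float64(3.0), np.float64(33.6), np.float64(-28.9)), (np.float64(10.8), np.float64(29.6), np.float64(-47.9)), (np.float64(10.4), np.float64(28.9), np.float64(-51.8)), (np.float64(10.7), np
[... 1126 characters left out ...]
2.8), np.float64(5.8), np.float64(-46.1))]
cap 311 [(np.float64(7.7), np.float64(15.7), np.float64(-45.3)), (np.float64(2.9), np.float64(15.7), np.float64(-46.3))]
ring 322 [(np.float64(13.1), np.float64(21.9), np.float64(-35.2)), (np.float64(9.7), np.float64(21.3), np.float64(-41.2)), (np.float64(4.5), np.float64(21.5), np.float64(-41.6))]
ring 326 [(np.float64(13.5), np.float64(23.7), np.float64(-36.0)), (np.float64(9.9), np.float64(23.1), np.float64(-41.5)), (np.float64(6.1), np.float64(22.9), np.float64(-44.4))]
ring 330 [(np.float64(-29.2), np.float64(41.1), np.float64(50.5)), (np.float64(8.9), np.float64(25.4), np.float64(-39.7)), (np.float64(5.7), np.float64(25.0), np.float64(-43.7))]
```

Emit:
carry_out:
  increments: [5.4,0,0,0.2,0,5.4,0,0,0.2,0,5.3,0,0,0,0,5.2,0,0,0,0,5.15,0,0,0,0]

```text
clock: 7.1
eef_pos: [0.5015, 0.014, 0.0443]
tool_rot: [0.725, 0.689, 0.0, 0.0]
ft_force: [-2.1, -1.4, 6.1]
grip_width: 0.0515
grasp_force: 7.7
```

Emit:
carry_out:
  increments: [5.1,0,0,0,0,5.05,0,0,0,0,5.0,0,0,0,0,4.95,0,0,0,0,4.95,0,0,0,0]

```text
clock: 7.72
eef_pos: [0.5011, 0.014, 0.0446]
tool_rot: [0.725, 0.689, 0.0, 0.0]
ft_force: [-3.9, -0.5, 8.5]
grip_width: 0.0501
grasp_force: 11.8
```

Emit:
carry_out:
  increments: [5.3,0,0,0,0,5.4,0,0,-0.25,0,5.4,0,0,0,0,5.2,0,0,0,0,5.15,0,0,0,0]

```text
clock: 8.35
eef_pos: [0.5, 0.014, 0.0458]
tool_rot: [0.725, 0.689, -0.001, -0.001]
ft_force: [-3.0, 0.4, 2.2]
grip_width: 0.0518
grasp_force: 4.2
```

Emit:
carry_out:
  increments: [5.1,0,0,0,0,5.05,0,0,0,0,5.0,0,0,0,0,4.95,0,0,0,0,4.95,0,0,0,0]

```text
clock: 8.98
eef_pos: [0.4994, 0.0141, 0.0461]
tool_rot: [0.725, 0.689, -0.001, -0.001]
ft_force: [-6.7, 0.6, 5.6]
grip_width: 0.0499
grasp_force: 7.1
```

Emit:
carry_out:
  increments: [4.95,0,-0.1,-0.1,0,4.95,0,-0.1,0,0,4.9,0,0,0,0,4.85,0,0,0,0,4.85,0,0,0,0]

```text
clock: 9.6
eef_pos: [0.4986, 0.0141, 0.0468]
tool_rot: [0.725, 0.689, -0.0, -0.0]
ft_force: [-3.8, -0.4, -3.5]
grip_width: 0.0484
grasp_force: 6.4
```

```bash
python3 - <<'E'
from h import *
o=bot.get_obs(); print({k:np.round(o[k],4) for k in ("clock","eef_pos","ft_force","ft_torque","grip_width","grasp_force")})
p=bot.camera("wrist");cv2.imwrite("pics/c6.png",cv2.resize(p["pixels"][160:340,180:420],None,fx=3,fy=3))
E
```

```text
{'clock': np.float64(9.6), 'eef_pos': array([0.4986, 0.0141, 0.0468]), 'ft_force': array([-3.7918, -0.3932, -3.5474]), 'ft_torque': array([0.0849, 0.8077, 0.0141]), 'grip_width': np.float64(0.0484), 'grasp_force': np.float64(6.3931)}
```

View pics/c6.png

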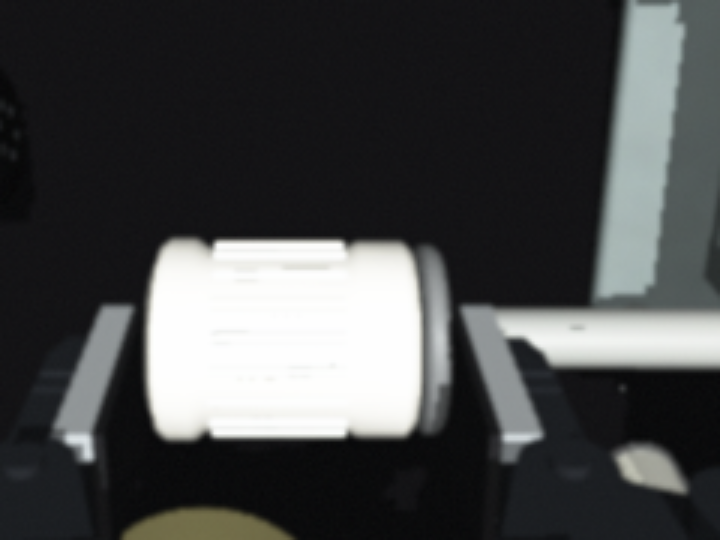

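Emit:
carry_out:
  increments: [4.78,0,0,0,0,4.75,0,-0.05,0,0,4.75,0,-0.1,0,0,4.75,0,-0.1,0,0,4.75,0,0,0,0]

```text
clock: 10.28
eef_pos: [0.4973, 0.0142, 0.0476]
tool_rot: [0.725, 0.689, 0.001, 0.001]
ft_force: [-1.6, 0.4, -1.9]
grip_width: 0.0473
grasp_force: 9.2
```

Emit:
carry_out:
  increments: [4.75,0,-0.2,0,0,4.75,0,-0.3,0,0,4.75,0,-0.3,0,0,4.75,0,-0.3,0,0,4.75,0,-0.3,0,0]

```text
clock: 10.9
eef_pos: [0.4822, 0.015, 0.0475]
tool_rot: [0.725, 0.689, 0.0, -0.0]
ft_force: [0.7, -0.5, -0.6]
grip_width: 0.0478
grasp_force: 9.8
```

Emit:
carry_out:
  increments: [4.75,0,-0.8,0,0,4.75,0,-0.8,0,0,4.75,0,-0.8,0,0,4.75,0,-0.8,0,0,4.75,0,-0.8,0,0]

```text
clock: 11.52
eef_pos: [0.4421, 0.017, 0.0472]
tool_rot: [0.725, 0.689, 0.0, 0.0]
ft_force: [-0.2, 0.3, -0.7]
grip_width: 0.0477
grasp_force: 9.8
```

Emit:
carry_out:
  increments: [4.75,0,-0.7,0,0,4.75,0,-0.5,0,0,4.75,0,0,0,0,4.75,0,0,0,0,4.75,0,0,0,0]

```text
clock: 12.15
eef_pos: [0.4311, 0.0176, 0.0472]
tool_rot: [0.725, 0.689, 0.0, 0.0]
ft_force: [0.2, -0.0, -1.2]
grip_width: 0.0475
grasp_force: 9.8
```

```bash
cat > cap.py <<'E'
from h import *
o=bot.get_obs(); print({k:np.round(o[k],4) for k in ("clock","eef_pos","ft_force","grip_width","grasp_force")})
p=bot.camera("wrist"); C=cloud(p,np.ones(p["range_z"].shape,bool)); T=R.from_quat(o["tool_rot"]).as_matrix(); L=(C-o["eef_pos"])@T
white=(p["pixels"].min(2)>150)[p["range_z"]>0]
# order of cloud rows equals nonzero order
X=[];Y=[];Z=[]
for a in np.arange(-.022,.018,.003):
    s=L[white&(abs(L[:,1]-a)<.0015)&(abs(L[:,0])<.025)&(L[:,2]<-.02)&(L[:,2]>-.065)]
    if len(s)>20:
        A=np.c_[2*s[:,0],2*s[:,2],np.ones(len(s))]; c=np.linalg.lstsq(A,(s[:,0]**2+s[:,2]**2),rcond=None)[0]
        X.append(a);Y.append(c[0]);Z.append(c[1]); 
print(len(X)); 
if len(X)>3:
    fy=np.polyfit(X,Y,1); fz=np.polyfit(X,Z,1); print("axis in tool: x=",np.round(fy,4),"z=",np.round(fz,4),"| world axis z at mid",round(o["eef_pos"][2]-fz[1],4))
    m=(T@np.array([fy[1],0,fz[1]])+o["eef_pos"]); print("mid world",np.round(m,4))
s=L[white&(abs(L[:,0])<.02)&(abs(L[:,1])<.035)&(L[:,2]<-.035)&(L[:,2]>-.062)]
print("white extent tool y",np.round(np.percentile(s[:,1],[.5,2,98,99.5]),4))
E
python3 cap.py; python3 - <<'E'
from h import *
p=bot.camera("wrist");cv2.imwrite("pics/c7.png",p["pixels"][60:420,100:460]); q=bot.camera("side")
for d in bot.place_of(q,"capsule")[:3]+bot.place_of(q,"capsule_end")[:3]: print(round(d["p"],2),np.round(w(q,d["xyz"]),3))
E
```

```text
{'clock': np.float64(12.15), 'eef_pos': array([0.4311, 0.0176, 0.0472]), 'ft_force': array([ 0.1864, -0.0206, -1.1671]), 'grip_width': np.float64(0.0475), 'grasp_force': np.float64(9.779)}
14
axis in tool: x= [-0.0126 -0.0009] z= [ 0.0213 -0.0323] | world axis z at mid 0.0796
mid world [0.431  0.0167 0.0796]
white extent tool y [-0.0293 -0.0275  0.028   0.0298]
0.96 [0.451 0.02  0.078]
0.78 [0.481 0.1   0.018]
0.74 [0.388 0.031 0.017]
0.81 [0.435 0.03  0.013]
0.8 [0.518 0.105 0.015]
0.65 [0.409 0.019 0.079]
```

View pics/c7.png

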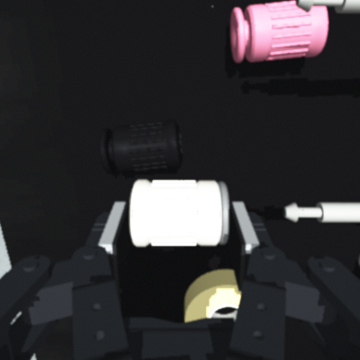

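Emit:
carry_out:
  increments: [4.75,1.4,-0.1,0,0,4.75,2.3,-0.1,0,0,4.75,2.7,-0.1,0,0,4.75,2.3,-0.1,0,0,4.75,1.37,-0.1,0,0]

```text
clock: 13.02
eef_pos: [0.4307, 0.1201, 0.0472]
tool_rot: [0.724, 0.689, 0.0, -0.0]
ft_force: [0.1, -0.4, -1.2]
grip_width: 0.0477
grasp_force: 9.8
```

Emit:
carry_out:
  increments: [4.75,0,0,0,0,4.75,0,0,0,0,4.75,0,0,0,0,4.75,0,0,0,0,4.75,0,0,0,0]

```text
clock: 13.65
eef_pos: [0.4309, 0.118, 0.0472]
tool_rot: [0.725, 0.689, -0.0, -0.0]
ft_force: [0.6, -0.2, -1.2]
grip_width: 0.0477
grasp_force: 9.8
```

```bash
cat >> cap.py <<'E'
# spigot ahead: fit midline in tool frame
X=[];Y=[];Z=[]
for a in np.arange(.035,.15,.003):
    s=L[(abs(L[:,1]-a)<.0015)&(abs(L[:,0])<.02)&(L[:,2]<-.030)&(L[:,2]>-.045)]
    if len(s)>5: X.append(a);Y.append((s[:,0].min()+s[:,0].max())/2);Z.append(np.percentile(s[:,2],4)); 
print("spigot",[(round(1e3*a),round(1e3*b,1),round(1e3*c,1)) for a,b,c in zip(X,Y,Z)])
k=np.array(X)<.125
if len(X)>5: print("fit",np.round(np.polyfit(np.array(X)[k],np.array(Y)[k],1),4))
E
python3 cap.py
```

```text
{'clock': np.float64(13.65), 'eef_pos': array([0.4309, 0.118 , 0.0472]), 'ft_force': array([ 0.627 , -0.1605, -1.2373]), 'grip_width': np.float64(0.0477), 'grasp_force': np.float64(9.7801)}
14
axis in tool: x= [-0.0085 -0.0009] z= [ 0.0195 -0.0324] | world axis z at mid 0.0796
mid world [0.4308 0.1171 0.0796]
white extent tool y [-0.0227 -0.0215  0.0213  0.0227]
spigot [(56, np.float64(-0.1), np.float64(-35.5)), (59, np.float64(-0.4), np.float64(-37.1)), (62, np.float64(-0.5), np.float64(-35.0)), (65, np.float64(-0.4), np.float64(-34.8)), (68, np.float64(-0.5), np.float64(-34.6)), (71, np.float64(0.1), np.float64(-34.5)), (74, np.float64(-0.6), np.float64(-37.0)), (77, np.float64(-0.3), np.float64(-37.1)), (80, np.float64(-0.2), np.float64(-37.3)), (83, np.float64(-0.2), np.float64(-37.2)), (86, np.float64(-0.5), np.float64(-37.2)), (89, np.float64(-0.2), np.float64(-37.0)), (92, np.float64(-0.5), np.float64(-36.9)), (95, np.float64(-0.3), np.float64(-37.4)), (98, np.float64(-0.4), np.float64(-37.3)), (101, np.float64(-0.5), np.float64(-37.1)), (104, np.float64(-0.1), np.float64(-37.4)), (107, np.float64(-0.2), np.float64(-37.0)), (110, np.float64(-0.2), np.float64(-37.1)), (113, np.float64(-0.1), np.float64(-37.4)), (116, np.float64(-0.1), np.float64(-37.2)), (119, np.float64(-0.3), np.float64(-37.2)), (122, np.float64(-0.1), np.float64(-37.2)), (125, np.float64(0.0), np.float64(-37.3)), (128, np.float64(-0.1), np.float64(-37.3)), (131, np.float64(-0.3), np.float64(-37.0)), (134, np.float64(-0.3), np.float64(-37.3)), (137, np.float64(-0.3), np.float64(-37.2)), (140, np.float64(-1.0), np.float64(-37.3)), (143, np.float64(-0.9), np.float64(-36.6)), (146, np.float64(-1.1), np.float64(-33.9))]
fit [ 0.0028 -0.0005]
```

Emit:
carry_out:
  increments: [4.75,0.05,0.5,0,0,4.75,0,0.7,0,0,4.75,0,0.6,0,0,4.75,0,0.4,0,0,4.75,0,0.3,0,0]

```text
clock: 14.32
eef_pos: [0.4561, 0.1176, 0.0471]
tool_rot: [0.725, 0.689, -0.0, -0.0]
ft_force: [-0.3, -0.0, -1.5]
grip_width: 0.0478
grasp_force: 9.8
```

Emit:
carry_out:
  increments: [4.75,0,0.2,0,0,4.75,0,0.2,0,0,4.75,0,0.2,0,0,4.75,0,0.2,0,0,4.75,0,0.2,0,0]

```text
clock: 14.95
eef_pos: [0.466, 0.1171, 0.0472]
tool_rot: [0.725, 0.689, 0.0, 0.0]
ft_force: [-0.6, 0.0, -0.9]
grip_width: 0.0478
grasp_force: 9.8
```

Emit:
carry_out:
  increments: [4.75,0,0.2,0,0,4.75,0,0.2,0,0,4.75,0,0.2,0,0,4.75,0,0.2,0,0,4.75,0,0.2,0,0]

```text
clock: 15.58
eef_pos: [0.476, 0.1166, 0.0472]
tool_rot: [0.725, 0.689, 0.0, 0.0]
ft_force: [0.1, -0.6, -0.8]
grip_width: 0.0475
grasp_force: 9.8
```

Emit:
carry_out:
  increments: [4.75,0,0.2,0,0,4.75,0,0.2,0,0,4.75,0,0.2,0,0,4.75,0,0.2,0,0,4.75,0,0.2,0,0]

```text
clock: 16.2
eef_pos: [0.4859, 0.1161, 0.0472]
tool_rot: [0.725, 0.689, -0.0, -0.0]
ft_force: [0.4, 0.1, -1.0]
grip_width: 0.0473
grasp_force: 9.8
```

Emit:
carry_out:
  increments: [4.75,0,0.2,0,0,4.75,0,0.2,0,0,4.75,0,0.15,0,0,4.75,0,0.1,0,0,4.75,0,0.1,0,0]

```text
clock: 16.82
eef_pos: [0.4932, 0.1156, 0.0471]
tool_rot: [0.725, 0.689, -0.0, -0.0]
ft_force: [-1.2, -2.1, -2.5]
grip_width: 0.0477
grasp_force: 9.8
```

Emit:
carry_out:
  increments: [4.75,0,0.1,0,0,4.75,0,0.05,0,0,4.75,0,0.05,0,0,4.75,0,0,0,0,4.75,0,0,0,0]

```text
clock: 17.45
eef_pos: [0.4953, 0.1155, 0.0472]
tool_rot: [0.725, 0.689, -0.0, 0.0]
ft_force: [0.3, -1.3, -1.4]
grip_width: 0.0475
grasp_force: 9.8
```

Emit:
carry_out:
  increments: [4.75,0,0.1,0,0,4.75,0,0.1,0,0,4.75,0,0.05,0,0,4.75,0,0,0,0,4.75,0,0,0,0]

```text
clock: 18.08
eef_pos: [0.4972, 0.1154, 0.047]
tool_rot: [0.725, 0.689, -0.0, -0.0]
ft_force: [-3.5, -0.7, 1.4]
grip_width: 0.0476
grasp_force: 10.4
```

Emit:
carry_out:
  increments: [4.75,0,0.1,0,0,4.75,0,0.05,0,0,4.75,0,0.05,0,0,4.75,0,0,0,0,4.75,0,0,0,0]

```text
clock: 18.7
eef_pos: [0.4987, 0.1153, 0.047]
tool_rot: [0.725, 0.689, -0.001, -0.001]
ft_force: [-5.3, -0.5, 2.2]
grip_width: 0.0474
grasp_force: 10.7
```

Emit:
carry_out:
  increments: [4.75,0,0.05,0,0,4.75,0,0.05,0,0,4.75,0,0.05,0,0,4.75,0,0,0,0,4.75,0,0,0,0]

```text
clock: 19.32
eef_pos: [0.4993, 0.1153, 0.0469]
tool_rot: [0.725, 0.689, -0.001, -0.001]
ft_force: [-7.4, -0.9, 2.7]
grip_width: 0.0475
grasp_force: 11.1
```

Emit:
carry_out:
  increments: [4.85,0,0.05,0,0,4.95,0,0.05,0,0,5.05,0,0.05,0,0,5.15,0,0.05,0,0,5.25,0,0.05,0,0]

```text
clock: 19.95
eef_pos: [0.5016, 0.1153, 0.0465]
tool_rot: [0.725, 0.689, -0.001, -0.002]
ft_force: [-6.9, 0.3, 0.6]
grip_width: 0.0527
grasp_force: 3.9
```

Emit:
carry_out:
  increments: [5.4,0,0,0,0,5.6,0,0,0,0,5.9,0,0,0,0,6.2,0,0,0,0,6.4,0,0,0,0]

```text
clock: 20.58
eef_pos: [0.5058, 0.1155, 0.0481]
tool_rot: [0.725, 0.689, 0.002, 0.001]
ft_force: [-0.2, -0.5, -0.5]
grip_width: 0.064
grasp_force: 0.0
```

```bash
python3 cap.py; python3 - <<'E'
from h import *
p=bot.camera("wrist");cv2.imwrite("pics/c8.png",cv2.resize(p["pixels"][160:340,180:420],None,fx=3,fy=3))
E
```

```text
{'clock': np.float64(20.575), 'eef_pos': array([0.5058, 0.1155, 0.0481]), 'ft_force': array([-0.1558, -0.5276, -0.4716]), 'grip_width': np.float64(0.064), 'grasp_force': np.float64(0.0)}
14
axis in tool: x= [ 0.0799 -0.0008] z= [-0.1348 -0.0329] | world axis z at mid 0.0809
mid world [0.5056 0.1146 0.0809]
white extent tool y [-0.0305 -0.0291  0.0231  0.0288]
spigot [(35, np.float64(2.0), np.float64(-44.2)), (44, np.float64(0.9), np.float64(-35.2)), (47, np.float64(0.8), np.float64(-35.6)), (50, np.float64(0.1), np.float64(-35.7)), (53, np.float64(-2.0), np.float64(-35.9)), (56, np.float64(-2.3), np.float64(-35.9)), (59, np.float64(-2.4), np.float64(-36.3)), (62, np.float64(-2.5), np.float64(-36.1)), (65, np.float64(-2.2), np.float64(-35.8)), (68, np.float64(-2.2), np.float64(-36.0)), (71, np.float64(-2.1), np.float64(-36.2)), (74, np.float64(-2.2), np.float64(-36.1)), (77, np.float64(-2.1), np.float64(-39.7)), (80, np.float64(-2.3), np.float64(-41.6)), (83, np.float64(-2.3), np.float64(-42.2)), (86, np.float64(0.4), np.float64(-42.3)), (89, np.float64(0.5), np.float64(-42.2)), (92, np.float64(-2.4), np.float64(-43.8)), (95, np.float64(0.0), np.float64(-44.7))]
fit [-0.0283  0.0007]
```

View pics/c8.png

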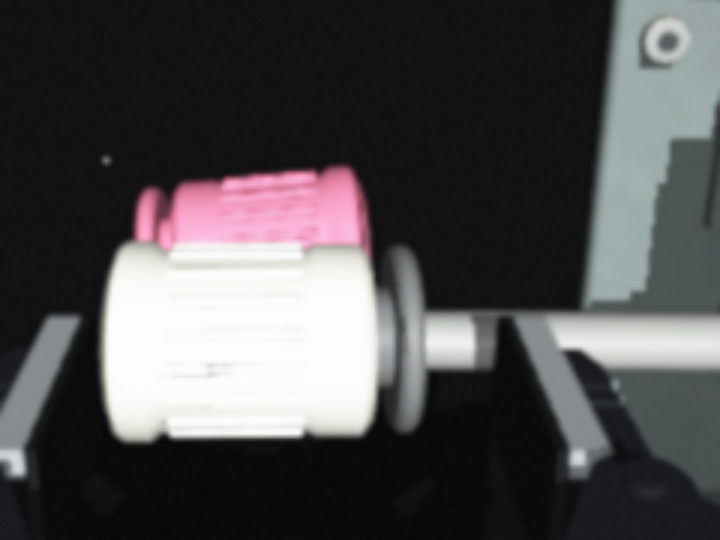

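Emit:
carry_out:
  increments: [6.8,0,0,-0.8,0,7.0,0,0,-1.5,0,7.0,0,0,-2.5,0,7.0,0,0,-3.0,0,7.0,0,0,-1.0,0]

```text
clock: 21.3
eef_pos: [0.5057, 0.1156, 0.1383]
tool_rot: [0.725, 0.689, 0.002, 0.001]
ft_force: [-0.1, -0.5, 0.8]
grip_width: 0.0701
grasp_force: 0.0
```

```bash
python3 - <<'E'
from h import *
o=bot.get_obs(); print({k:np.round(o[k],4) for k in ("clock","eef_pos","ft_force","grip_width")})
p=bot.camera("wrist"); C=cloud(p,np.ones(p["range_z"].shape,bool))
r=[]
for xs in np.arange(.462,.595,.002):
    s=C[(abs(C[:,0]-xs)<.001)&(abs(C[:,1]-.114)<.025)&(C[:,2]>.07)&(C[:,2]<.106)]
    if len(s)>3: r.append((round(1e3*xs),round(1e3*np.percentile(s[:,2],95)),round(1e3*np.ptp(s[:,1]),1),round(5e2*(s[:,1].min()+s[:,1].max()),1)))
print(*r)
for t in ("capsule","ring_face","capsule_end"):
    for d in bot.place_of(p,t)[:3]: print(t,round(d["p"],2),np.round(w(p,d["xyz"]),3))
E
```

```text
{'clock': np.float64(21.3), 'eef_pos': array([0.5057, 0.1156, 0.1383]), 'ft_force': array([-0.1474, -0.5061,  0.7886]), 'grip_width': np.float64(0.0701)}
(474, 93, np.float64(24.2), np.float64(116.0)) (476, 96, np.float64(30.0), np.float64(116.4)) (478, 97, np.float64(30.4), np.float64(116.8)) (480, 97, np.float64(31.5), np.float64(116.3)) (482, 96, np.float64(30.0), np.float64(116.9)) (484, 96, np.float64(31.6), np.float64(115.2)) (486, 96, np.float64(31.1), np.float64(115.4)) (488, 95, np.float64(30.6), np.float64(115.5)) (490, 96, np.float64(31.3), np.float64(115.3)) (492, 95, np.float64(30.8), np.float64(115.2)) (494, 95, np.float64(31.1), np.float64(115.2)) (496, 95, np.float64(30.8), np.float64(115.0)) (498, 95, np.float64(30.9), np.float64(114.8)) (500, 95, np.float64(30.6), np.float64(114.9)) (502, 95, np.float64(30.9), np.float64(114.8)) (504, 95, np.float64(31.2), np.float64(114.3)) (506, 95, np.float64(31.2), np.float64(114.1)) (508, 95, np.float64(29.6), np.float64(114.3)) (510, 96, np.float64(29.2), np.float64(115.1)) (512, 95, np.float64(29.9), np.float64(114.9)) (514, 
[... 1509 characters left out ...]
t64(109.2)) (580, 85, np.float64(8.9), np.float64(109.2)) (582, 88, np.float64(16.6), np.float64(108.7)) (584, 88, np.float64(18.1), np.float64(108.7)) (586, 90, np.float64(22.2), np.float64(108.2)) (588, 91, np.float64(23.0), np.float64(109.5)) (590, 91, np.float64(23.2), np.float64(109.2)) (592, 90, np.float64(23.1), np.float64(109.2)) (594, 91, np.float64(22.8), np.float64(109.2))
capsule 0.8 [0.385 0.036 0.015]
capsule 0.76 [0.476 0.099 0.017]
capsule 0.71 [0.515 0.113 0.078]
ring_face 0.88 [0.526 0.118 0.078]
ring_face 0.55 [0.383 0.029 0.015]
ring_face 0.28 [0.515 0.112 0.075]
capsule_end 0.71 [0.434 0.034 0.016]
capsule_end 0.67 [0.474 0.119 0.078]
capsule_end 0.65 [0.518 0.102 0.017]
```

Ring face to closed end measures about 52 mm, so the ring is out. The mouth is about 33 mm past the spigot tip (locked depth is 32 mm), about 69 mm before the nut and on its axis. The gripper is clear, so I'm handing in.

```bash
python3 -c "
from workcell import bot
print(bot.job_done())"
```

```text
the job is handed in; nothing more can be done
None
```

The filter capsule is now on the other outlet, pushed fully home and let go with its ring sprung back out; I handed the job in at about 21 s, and no verdict was shown.

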